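# Dose the rinse bin and hang the ladle on its rim

## Robot

A 6-joint arm with a two-finger parallel gripper is mounted at the origin on a cart in front of the work surface, level with it; the furniture and walls round the work are solid. World frame = base frame: x ahead of the robot, y to its left, z up, the work surface at z = 0. Lengths are in mm, angles in rad, forces in N, time in s.
With the tool pointing down it reaches from about 350 to 775 mm from the base axis. Payload 7.3 kg.
Tool frame: the origin (TCP) lies between the finger pads; the fingertips stand 14 mm ahead of it and the grasp point (between the pads) lies 5 mm behind it; z points along the fingers, y is the line along which they close (so a half turn about z gives the same grasp; the last joint's range is limited). The gripper opens to 92 mm and grips with 3 to 60 N. Pads are 19 mm wide; open, the fingers measure 130 mm over their backs; the gripper's body (75 mm by 190 mm) begins 47 mm behind the grasp point.
Start: joints at [-1.453, 0.342, 1.524, -0, 1.275, -0.146], TCP at [136.916, -506.851, 240.741] pointing down, gripper open.
Joint ranges: [-2.53, 2.53], [-0.77, 2.02], [0.04, 2.7], [-1, 4.14], [0.28, 2.66], [-3.11, 3.11]. Speed limits (rad/s): [2.57, 2.57, 3.14, 3.14, 3.14, 3.14].

## Interface

Orientations are given as [roll, pitch, yaw] about the fixed x, y, z axes, in that order (R = Rz(yaw) Ry(pitch) Rx(roll)).
In Python, from plant import get_obs, cams, close_job gives the robot as it stands. The module is installed in compiled form; this text tells all that it offers.
- The arm moves only by the shell command python3 -m creep 'ROWS'. ROWS is JSON, a list of rows, each an object of numbers: "hand": the opening, from 0 (shut) to 1 (fully open); "tx", "ty", "tz": the shift along the tool's x, y, z in m; "spin": the turn about the tool's z in degrees. In form: [{"hand": .., "tx": .., "ty": .., "tz": .., "spin": ..}, ...]. A call has 1 to 5 rows; each row shifts and turns the commanded pose from where the row before left it, along the tool's axes as they then stand; what a row does not reach is not made up. A row lasts 1/8 s, in which the tool goes at most 62.5 mm and 10.7 degrees, less where a joint would pass 70% of its speed; a pose out of reach is approached as far as the arm can. A call is refused whole if a number of a shift passes 0.0625 or a number of a turn 10.7, either way. A call with a gripper value outside its range is refused whole. The fingers move at their own pace and stop on an object; the grip force is fixed at half the most. Time passes only in rows, so rows that do not move let the fingers close. It gives the time, the measured TCP pose, the force, the opening and the grip force at its end, in the units of the state.
- get_obs(): the state, without advancing time (a new reading comes with each control period).
- cams.capture(name): name is "scene" or "top" or "wrist"; returns a dict with "color" (420x560x3 uint8, red, green, blue), "K" (3x3 intrinsics, pixels), "R" (3x3) and "t" (3): a world point X has camera coordinates R X + t. Camera axes: x right, y down, z forward; pixel columns grow to the right and rows downward; lengths in mm; the calibration is good to about 2 mm. A picture is of the moment at which its call begins. There is no depth.
- close_job(): hands the job in; it is judged then, once.
The state is a dict: "time": time; "joint_positions": joint angles; "dq": joint speeds; "tau": joint torques, N m; "tool_pos": TCP position; "tcp_rot": TCP orientation; "contact_force": force on the tool from outside, world axes, zero at the start; "moment": the same for the moment, N m; "grip_width": finger opening in mm; "finger_force": force on a finger pad.
Only numpy, scipy, OpenCV 4.12 (cv2) and the standard library are available. Lean on these libraries where they do the work, as an engineer would, in place of code of your own. Each camera call takes 0.05 s, during which the arm holds its last target. There are 200 camera calls.

## Task

Get the ladle's rinse bin ready: first press the blue nozzle of the pump bottle behind the black bin right down and let it spring back up. Then draw the ladle out of its slanted holder and hang it by its own hook over a rim of the bin, bowl inside and hook outside, lowering it gently rather than dropping it, and let go. Leave the bin standing where it is and do not disturb the jar, shaker, glass and cup nearby.

Things in the scene. Friction and masses are not known exactly. Their poses are not given: they have to be found in the camera images.
- bin: Loose open black bin, 96 (its x) x 100 (its y) x 155 mm high, about 1 kg, upright. Origin: centre of its underside, z up. Steel band round its rim. Four flat walls 2.5 mm thick (outer faces x = +-48, y = +-50 mm); the rim is level, 155 mm up. The pump bottle stands behind the +x wall, its axis 96 mm from the bin's centre along +x.
- nozzle_top (a point): Centre of the flat top of the pump's blue nozzle cap (34 mm across), 222 mm up when not pressed. z up; -x points along the thin spout, which reaches 65 mm from the axis over the bin's +x rim at 200 to 217 mm height. The white bottle (60 mm across, foot 76 mm) is fixed, upright; only the nozzle moves.
- nozzle (a joint): How far the nozzle is pressed down, m: 0 up, 0.014 at its stop. A spring returns it; 1.4 N starts it, 6.3 N holds it fully down. A press of 10 mm or more counts as a full one.
- ladle: Small loose steel ladle, about 0.1 kg, 168 mm long. z runs up its handle to the grip end; hook on the -x side, bowl on the +x side. Origin: on the shaft's centre line, level with the underside of the hook's web, which sits on the rim when hung. Flat shaft 4 (x) x 14 (y) mm, z -90 to 16 mm. At the start it leans 35 degrees, hook on the underside, bowl down in the holder.
- ladle_grip (a point): Centre of the ladle's orange grip, where to grasp it: at (0, 0, 50) mm in the ladle's frame, axes as the ladle's. The grip is 12 thick (x) x 22 wide (y) mm, z 16 to 78 mm; its broad faces look along +-x.
- ladle_bowl (a point): Middle of the ladle's round bowl, at (21.5, 0, -75) mm in the ladle's frame, axes as the ladle's. The bowl is 44 mm across, opens to +z and spans z -90 to -58 mm.
- ladle_hook_tip (a point): Tip of the ladle's hook, at (-18, 0, -25) mm in the ladle's frame, axes as the ladle's. The hook is 14 mm wide: a 3 mm web out to x = -17 mm, then a tongue 3 mm thick down to z = -26 mm; the throat between shaft and tongue is 12 mm wide (x -14 to -2 mm), open downward.
- holder_seat (a point): Where the middle of the bowl rests in the holder: a steel sleeve fixed to the worktop, inside 52 x 52 mm, slanted 35 degrees, its mouth (the only opening) up and towards the frame's -x. The ladle must be drawn about 65 mm along its own +z to be clear. Sleeve top about 110 mm up; foot plate 130 x 90 mm.
- sugar_jar: Bystander: glass sugar jar with steel pourer, 68 mm across, 134 mm tall, loose. Origin: centre of its underside.
- cocoa_shaker: Bystander: steel cocoa shaker with a dark label, 68 mm across, 108 mm tall, loose. Origin: centre of its underside.
- glass_c: Bystander: drinking glass, 64 mm across, 95 mm tall, loose. Origin: centre of its underside.
- espresso_cup_a: Bystander: striped espresso cup, 60 x 84 x 49 mm, loose. Origin: centre of its underside.

How it is judged (in metres and radians):
On the way, in this order (a step that is already met when the one before it is completed fails the run):
1. the nozzle is pressed down by at least 10 mm (value of joint nozzle above 0.01 m), for 0.05 s.
2. the nozzle is back up (within 3 mm) (value of joint nozzle below 0.003 m), for 0.1 s.
3. the ladle is drawn out of the holder (bowl over 80 mm from its seat) (distance between ladle_bowl and holder_seat above 0.08 m), for 0.1 s.
At the end, for the whole second after the job is handed in: The released ladle hangs at rest on a bin rim: bowl middle inside the walls and 58-105 mm above the underside, hook tip outside and below 148 mm, handle within 20 degrees of vertical, its weight on the bin; nozzle up (within 3 mm), bin upright within 6 degrees (x of ladle_bowl in the frame of bin between -0.046 and 0.046 m and y of ladle_bowl in the frame of bin between -0.048 and 0.048 m and z of ladle_bowl in the frame of bin between 0.058 and 0.105 m and (x of ladle_hook_tip in the frame of bin above 0.048 m or x of ladle_hook_tip in the frame of bin below -0.048 m or y of ladle_hook_tip in the frame of bin above 0.05 m or y of ladle_hook_tip in the frame of bin below -0.05 m) and z of ladle_hook_tip in the frame of bin below 0.148 m and angle between ladle's own z axis and vertical below 0.35 rad and linear speed of ladle below 0.03 m/s and contact force between ladle and bin above 0.2 N and contact force between the fingers and ladle below 0.05 N and value of joint nozzle below 0.003 m and angle between bin's own z axis and vertical below 0.1 rad); the robot touches nothing.
It fails at once if the sugar jar, cocoa shaker, glass or espresso cup is pushed more than 30 mm or tipped over (distance of any of sugar_jar, cocoa_shaker, glass_c, espresso_cup_a from where it was at the start of the episode above 0.03 m or angle between any of sugar_jar, cocoa_shaker, glass_c, espresso_cup_a's own z axis and vertical above 0.5 rad).
It fails at once if the bin is shoved more than 40 mm or tipped by more than 15 degrees (distance of bin from where it was at the start of the episode above 0.04 m or angle between bin's own z axis and vertical above 0.26 rad).
It fails at once if the ladle is dropped (it falls free of the fingers at over 0.6 m/s) (contact force between the fingers and ladle below 0.05 N and linear speed of ladle above 0.6 m/s).
It also fails if it takes over 56 s, if anything falls off the work surface, if the arm or the gripper's body presses on something with over 40 N, if the wrist force passes 120 N, or if a joint passes its speed limit or range.

## Working session

There is one attempt and no reset: what is moved stays moved. The work goes in short steps, Python scripts to look and compute and a shell command to move; the robot and the scene stay as the last step left them, time stands still between calls to the robot, and variables do not carry over. Pictures are saved under pics/ and viewed, at most 10 in all, crops included, and the job is handed in when it is done.

```bash
mkdir -p pics; python3 - <<'E'
from plant import get_obs,cams
import cv2,pickle
d={}
for n in("scene","top"):
    c=cams.capture(n);d[n]=c;cv2.imwrite(f"pics/{n}.png",cv2.resize(c["color"][:,:,::-1],(800,600),interpolation=cv2.INTER_CUBIC))
    print(n,c["K"].round(1).tolist(),c["R"].round(3).tolist(),c["t"].round(1).tolist())
pickle.dump(d,open("cams.pkl","wb"))
o=get_obs();print(o)
E
```

```text
scene [[492.4, 0.0, 280.1], [0.0, 492.4, 219.8], [0.0, 0.0, 1.0]] [[-0.605, -0.797, -0.002], [-0.37, 0.282, -0.885], [0.706, -0.535, -0.465]] [314.4, 340.6, 970.4]
top [[383.5, 0.0, 270.2], [0.0, 383.5, 207.7], [0.0, 0.0, 1.0]] [[0.061, -0.998, -0.001], [-0.972, -0.059, -0.225], [0.225, 0.015, -0.974]] [-23.2, 555.0, 1189.7]
{'time': 0.1, 'joint_positions': array([-1.45300925e+00,  3.42643591e-01,  1.52496456e+00, -9.56374242e-06,
        1.27534936e+00, -1.46015339e-01]), 'dq': array([-0.00103291, -0.00214884, -0.00431546,  0.00043955,  0.00094134,
        0.00053143]), 'tau': array([ 1.88042235e-03, -4.32004094e+01, -2.44695389e+01,  7.18342303e-02,
        5.25869080e-02, -5.24531765e-05]), 'tool_pos': array([ 136.86500344, -506.48436533,  240.10430394]), 'tcp_rot': array([-3.14024099e+00, -1.89533970e-04,  2.63805081e-01]), 'contact_force': array([0.06209436, 0.56614906, 0.260365  ]), 'moment': array([ 0.01423928, -0.00093254,  0.01555172]), 'finger_force': 0.0, 'grip_width': 91.97909279429179}
```

View pics/scene.png

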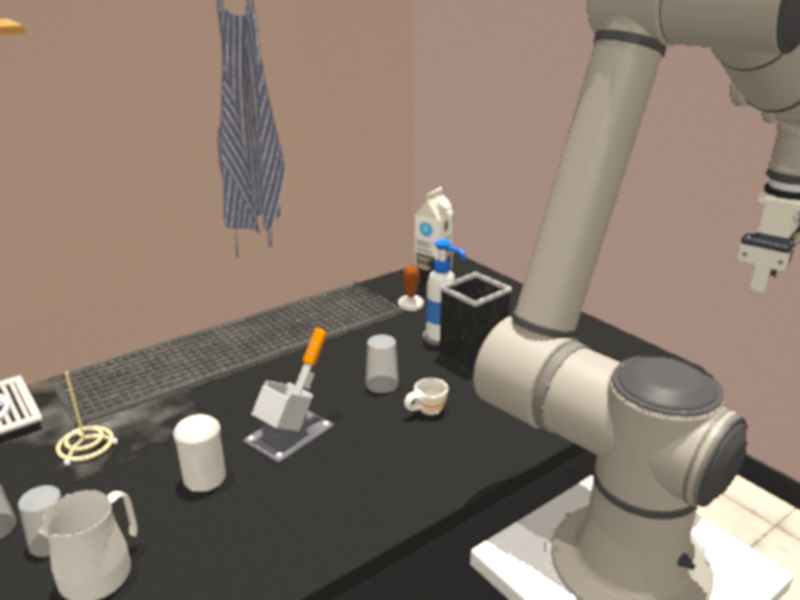

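View pics/top.png

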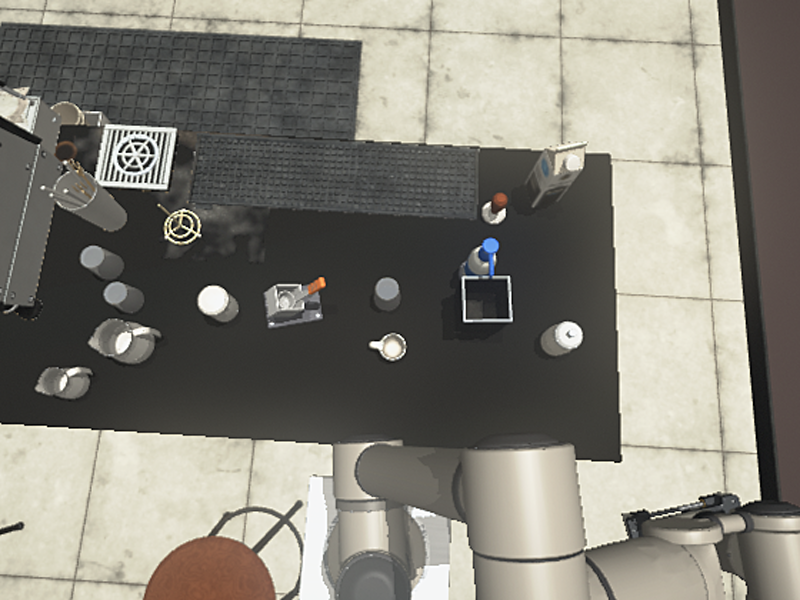

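The top view shows the nozzle cap at (489,246), the bin rim corners at (461,277), (509,277), (512,321) and (463,321), the grip running from (307,292) to (326,280), and the sleeve around (287,299). In the scene view the grip runs from (320,331) to (309,362) and the nozzle is at (442,243).

```bash
cat > h.py <<'E'
import numpy as np,pickle
def ray(c,u,v,s=1.4286):
    d=c["R"].T@np.linalg.solve(c["K"],[u/s,v/s,1]);return -c["R"].T@c["t"],d/np.linalg.norm(d)
def onz(c,u,v,z,s=1.4286):
    o,d=ray(c,u,v,s);return o+d*(z-o[2])/d[2]
def tri(*rs):
    A=sum(np.eye(3)-np.outer(d,d) for o,d in rs);b=sum((np.eye(3)-np.outer(d,d))@o for o,d in rs)
    X=np.linalg.solve(A,b);return X,[np.linalg.norm(np.cross(X-o,d)).round(1) for o,d in rs]
E
python3 - <<'E'
from h import *
import cv2
d=pickle.load(open("cams.pkl","rb"));T,S=d["top"],d["scene"]
c=np.array([onz(T,u,v,155) for u,v in((461,277),(509,277),(512,321),(463,321))])
print(c.round(),c.mean(0).round())
print("noz",onz(T,489,246,222).round(),onz(S,442,241,222).round())
for n,a,b in(("gripmid",(317,286),(314.5,346)),("gripend",(326,281),(320,331)),("gripbot",(308,291),(308,362))):print(n,tri(ray(T,*a),ray(S,*b)))
print("cup",onz(T,391,347,45).round(),"glass",onz(T,387,285,90).round(),"jar",onz(T,567,332,130).round(),"shk",onz(T,214,300,100).round(),"milk",onz(T,565,155,220).round())
a=T["color"][170:245,170:420,::-1]
cv2.imwrite("pics/crop.png",cv2.resize(np.vstack([a]),None,fx=3.2,fy=3.2,interpolation=cv2.INTER_CUBIC))
E
```

```text
[[ 587. -148.  155.]
 [ 593. -250.  155.]
 [ 498. -257.  155.]
 [ 492. -155.  155.]] [ 543. -202.  155.]
noz [ 637. -194.  222.] [ 639. -197.  222.]
gripmid (array([552.08707048, 159.39784627, 142.84095389]), [np.float64(0.6), np.float64(0.6)])
gripend (array([560.70387952, 139.96964911, 161.50504974]), [np.float64(2.3), np.float64(2.3)])
gripbot (array([543.8062742 , 179.98438683, 122.70724849]), [np.float64(0.6), np.float64(0.6)])
cup [443.  -7.  45.] glass [576.  10.  90.] jar [ 487. -380.  130.] shk [516. 390. 100.] milk [ 850. -352.  220.]
```

View pics/crop.png

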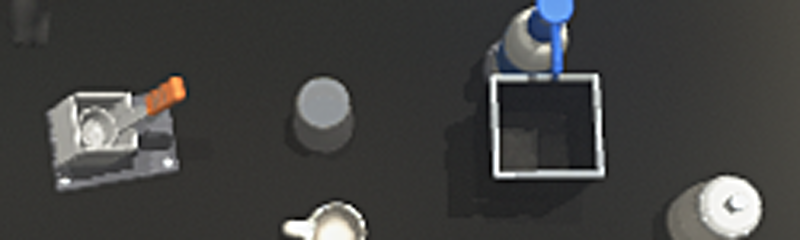

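The crop shows the plate's front corners at (57,187) and (178,168), and the bowl at (97,128) inside the sleeve.

```bash
python3 - <<'E'
from h import *
d=pickle.load(open("cams.pkl","rb"));T,S=d["top"],d["scene"]
f=lambda u,v,z:onz(T,170+u/3.2,170+v/3.2,z,1).round()
print("plate T",f(57,187,5),f(178,168,5),"S",[onz(S,*p,5).round().tolist() for p in((278,457),(332,423),(246,437))])
print("bowl",f(97,128,50))
E
python3 -m creep '[{"hand":0,"tz":-0.02},{"hand":0,"tx":0.0565,"ty":-0.017,"tz":-0.02},{"hand":0,"tx":0.0565,"ty":-0.017},{"hand":0,"tx":0.0565,"ty":-0.017},{"hand":0,"tx":0.0565,"ty":-0.017}]'
python3 -m creep '[{"hand":0,"tx":0.0565,"ty":-0.017},{"hand":0,"tx":0.0565,"ty":-0.017},{"hand":0,"tx":0.0565,"ty":-0.017},{"hand":0,"tx":0.0565,"ty":-0.017},{"hand":0}]'
```

```text
plate T [480. 285.   5.] [508. 160.   5.] S [[485.0, 280.0, 5.0], [510.0, 159.0, 5.0], [566.0, 298.0, 5.0]]
bowl [537. 241.  50.]invalid input at $[0]: expected keys hand, tx, ty, tz, spin
invalid input at $[0]: expected keys hand, tx, ty, tz, spin
```

```bash

python3 -m creep '[{"hand":0,"tx":0,"ty":0,"tz":-0.02,"spin":0},{"hand":0,"tx":0.0565,"ty":-0.017,"tz":-0.02,"spin":0},{"hand":0,"tx":0.0565,"ty":-0.017,"tz":0,"spin":0},{"hand":0,"tx":0.0565,"ty":-0.017,"tz":0,"spin":0},{"hand":0,"tx":0.0565,"ty":-0.017,"tz":0,"spin":0}]'
python3 -m creep '[{"hand":0,"tx":0.0565,"ty":-0.017,"tz":0,"spin":0},{"hand":0,"tx":0.0565,"ty":-0.017,"tz":0,"spin":0},{"hand":0,"tx":0.0565,"ty":-0.017,"tz":0,"spin":0},{"hand":0,"tx":0.0565,"ty":-0.017,"tz":0,"spin":0},{"hand":0,"tx":0,"ty":0,"tz":0,"spin":0}]'
```

```text
time: 0.72
tool_pos: [338.6, -381.0, 280.5]
tcp_rot: [-3.141, 0.0, 0.263]
contact_force: [-0.2, -0.6, -0.1]
grip_width: 46.3
finger_force: 0.0
time: 1.35
tool_pos: [540.4, -254.8, 279.5]
tcp_rot: [-3.14, 0.0, 0.269]
contact_force: [-0.7, -1.5, 0.3]
grip_width: 0.9
finger_force: 0.0
```

```bash

python3 -m creep '[{"hand":0,"tx":0.055,"ty":-0.0155,"tz":0,"spin":0},{"hand":0,"tx":0.055,"ty":-0.0155,"tz":0,"spin":0},{"hand":0,"tx":0,"ty":0,"tz":0,"spin":0},{"hand":0,"tx":0,"ty":0,"tz":0.03,"spin":0},{"hand":0,"tx":0,"ty":0,"tz":0,"spin":0}]'
python3 - <<'E'
from plant import cams
import cv2,numpy as np
a=[cams.capture(n)["color"] for n in("scene","wrist")]
cv2.imwrite("pics/n1.png",np.hstack([cv2.resize(a[0][130:280,230:400],(400,353)),cv2.resize(a[1],(400,353))])[:,:,::-1])
E
```

```text
time: 1.98
tool_pos: [633.8, -199.8, 248.2]
tcp_rot: [-3.138, 0.005, 0.263]
contact_force: [-0.1, 0.1, -0.3]
grip_width: -0.2
finger_force: 0.0
```

View pics/n1.png

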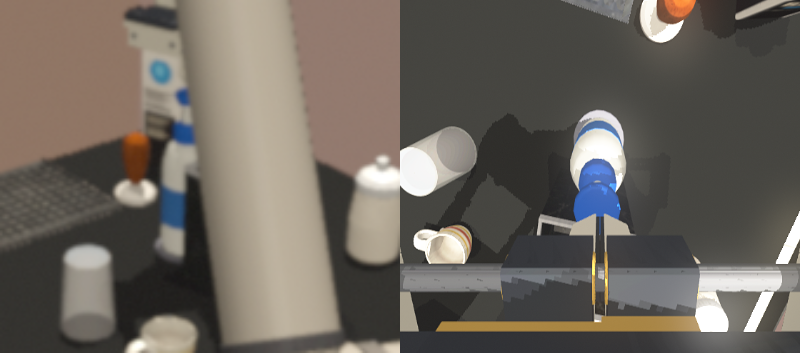

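The wrist view shows the blue cap at (598,203), directly in line with the closed fingertips at (600,225). Next is the press.

```bash

python3 -m creep '[{"hand":0,"tx":0.005,"ty":-0.003,"tz":0.012,"spin":0},{"hand":0,"tx":0,"ty":0,"tz":0.007,"spin":0},{"hand":0,"tx":0,"ty":0,"tz":0.006,"spin":0},{"hand":0,"tx":0,"ty":0,"tz":0,"spin":0},{"hand":0,"tx":0,"ty":0,"tz":0,"spin":0}]'
```

```text
time: 2.7
tool_pos: [640.4, -194.7, 226.5]
tcp_rot: [3.141, -0.001, 0.264]
contact_force: [1.7, 1.2, 4.2]
grip_width: 0.5
finger_force: 2.3
```

```bash

python3 -m creep '[{"hand":0,"tx":0,"ty":0,"tz":0.004,"spin":0},{"hand":0,"tx":0,"ty":0,"tz":0.002,"spin":0},{"hand":0,"tx":0,"ty":0,"tz":0,"spin":0}]'
```

```text
time: 3.08
tool_pos: [640.4, -194.7, 222.2]
tcp_rot: [3.14, -0.003, 0.264]
contact_force: [-1.3, 2.7, 12.5]
grip_width: -0.0
finger_force: 6.2
```

```bash

python3 -m creep '[{"hand":0,"tx":0,"ty":0,"tz":-0.03,"spin":0},{"hand":0,"tx":0,"ty":0,"tz":-0.03,"spin":0},{"hand":0,"tx":0,"ty":0,"tz":-0.03,"spin":-7},{"hand":0,"tx":0,"ty":0,"tz":0,"spin":-10},{"hand":0,"tx":0,"ty":0,"tz":0,"spin":-10}]'
python3 -m creep '[{"hand":1,"tx":0,"ty":0,"tz":0,"spin":-10},{"hand":1,"tx":0,"ty":0,"tz":0,"spin":-10},{"hand":1,"tx":0,"ty":0,"tz":0,"spin":-10},{"hand":1,"tx":0,"ty":0,"tz":0,"spin":-10},{"hand":1,"tx":0,"ty":0,"tz":0,"spin":-10}]'
python3 -m creep '[{"hand":1,"tx":0,"ty":0,"tz":0,"spin":-10},{"hand":1,"tx":0,"ty":0,"tz":0,"spin":0}]'
```

```text
time: 3.7
tool_pos: [639.5, -195.1, 309.4]
tcp_rot: [-3.141, 0.001, 0.741]
contact_force: [-0.0, 0.2, -0.4]
grip_width: 0.6
finger_force: 0.0
time: 4.32
tool_pos: [639.4, -195.1, 308.8]
tcp_rot: [-3.139, -0.0, 1.613]
contact_force: [-0.1, 0.1, 0.0]
grip_width: 45.8
finger_force: 0.0
time: 4.58
tool_pos: [639.5, -195.1, 309.0]
tcp_rot: [-3.14, -0.001, 1.78]
contact_force: [-0.1, 0.5, -0.0]
grip_width: 65.7
finger_force: 0.0
```

```bash

python3 -m creep '[{"hand":1,"tx":0.052,"ty":-0.002,"tz":0,"spin":0},{"hand":1,"tx":0.052,"ty":-0.002,"tz":0,"spin":0},{"hand":1,"tx":0.052,"ty":-0.002,"tz":0,"spin":0},{"hand":1,"tx":0.052,"ty":-0.002,"tz":0,"spin":0},{"hand":1,"tx":0.052,"ty":-0.002,"tz":0,"spin":0}]'
python3 -m creep '[{"hand":1,"tx":0.052,"ty":0,"tz":0.02,"spin":0},{"hand":1,"tx":0.052,"ty":0,"tz":0.03,"spin":0},{"hand":1,"tx":0,"ty":0,"tz":0.03,"spin":0},{"hand":1,"tx":0,"ty":0,"tz":0,"spin":0}]'
python3 - <<'E'
from h import *
from plant import cams,get_obs
import cv2
a=[cams.capture(n) for n in("scene","wrist")];pickle.dump(a,open("c2.pkl","wb"))
print(get_obs()["tool_pos"])
cv2.imwrite("pics/n2.png",np.hstack([cv2.resize(a[0]["color"][180:330,130:300],(380,335)),cv2.resize(a[1]["color"],(420,335))])[:,:,::-1])
E
```

```text
time: 5.2
tool_pos: [574.7, 58.6, 309.5]
tcp_rot: [-3.141, 0.0, 1.778]
contact_force: [-0.6, 0.5, 0.6]
grip_width: 92.0
finger_force: 0.0
time: 5.7
tool_pos: [552.2, 159.1, 227.4]
tcp_rot: [-3.136, 0.0, 1.78]
contact_force: [-0.6, -0.1, 0.8]
grip_width: 92.4
finger_force: 0.0
[554.24378868 158.43608447 230.44746499]
```

View pics/n2.png

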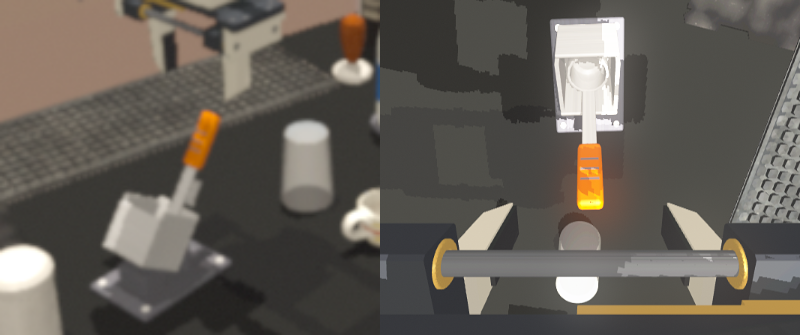

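The ladle lies straight along the tool's x axis. In the wrist half the grip runs from (591,207) to (589,146), centred between the fingers; in the scene half it runs from (210,112) to (193,166).

```bash
python3 - <<'E'
from h import *
S,W=pickle.load(open("c2.pkl","rb"))
w=lambda u,v:ray(W,(u-380)*4/3,v*420/335,1)
s=lambda u,v:ray(S,130+u*170/380,180+v*150/335,1)
for a,b in(((590,176),(201.5,139)),((590.5,205),(209,114)),((589,147),(193.5,164))):
    X,e=tri(w(*a),s(*b));print(X.round(1),e)
E
```

```text
[553.4 159.2 142.3] [np.float64(0.1), np.float64(0.1)]
[556.9 145.5 167.7] [np.float64(0.5), np.float64(0.5)]
[547.9 176.  118.4] [np.float64(1.5), np.float64(1.5)]
```

```bash

python3 -m creep '[{"hand":1,"tx":0,"ty":0,"tz":0.04,"spin":0},{"hand":1,"tx":0,"ty":0,"tz":0.03,"spin":0},{"hand":0.5,"tx":0,"ty":0,"tz":0.022,"spin":0},{"hand":0.1,"tx":0,"ty":0,"tz":0,"spin":0},{"hand":0,"tx":0,"ty":0,"tz":0,"spin":0}]'
python3 -m creep '[{"hand":0,"tx":0,"ty":0,"tz":0,"spin":0},{"hand":0,"tx":0,"ty":0,"tz":0,"spin":0},{"hand":0,"tx":0,"ty":0,"tz":0,"spin":0},{"hand":0,"tx":0,"ty":0,"tz":0,"spin":0}]'
```

```text
time: 6.42
tool_pos: [555.1, 158.6, 139.5]
tcp_rot: [3.139, 0.0, 1.781]
contact_force: [1.0, 1.3, 0.1]
grip_width: 66.3
finger_force: 0.0
time: 6.92
tool_pos: [553.8, 158.9, 137.8]
tcp_rot: [3.142, 0.0, 1.782]
contact_force: [0.5, -0.4, 0.4]
grip_width: 26.0
finger_force: 0.0
```

```bash

python3 -m creep '[{"hand":0,"tx":0,"ty":0,"tz":0,"spin":0},{"hand":0,"tx":0,"ty":0,"tz":0,"spin":0},{"hand":0,"tx":-0.0028,"ty":0,"tz":-0.004,"spin":0},{"hand":0,"tx":-0.0058,"ty":0,"tz":-0.0082,"spin":0}]'
python3 -m creep '[{"hand":0,"tx":-0.0058,"ty":0,"tz":-0.0082,"spin":0},{"hand":0,"tx":-0.0058,"ty":0,"tz":-0.0082,"spin":0},{"hand":0,"tx":-0.0058,"ty":0,"tz":-0.0082,"spin":0},{"hand":0,"tx":0,"ty":0,"tz":0,"spin":0}]'
```

```text
time: 7.42
tool_pos: [555.4, 150.4, 149.9]
tcp_rot: [-3.141, -0.0, 1.783]
contact_force: [-0.4, 1.0, -0.6]
grip_width: 22.2
finger_force: 29.8
time: 7.92
tool_pos: [559.9, 132.9, 175.5]
tcp_rot: [3.14, 0.0, 1.781]
contact_force: [0.5, 0.3, 0.8]
grip_width: 22.2
finger_force: 29.8
```

```bash

python3 -m creep '[{"hand":0,"tx":0.006,"ty":0,"tz":-0.004,"spin":0},{"hand":0,"tx":0.010,"ty":0,"tz":-0.0125,"spin":0},{"hand":0,"tx":0.0115,"ty":0,"tz":-0.011,"spin":0},{"hand":0,"tx":0,"ty":0,"tz":0,"spin":0}]'
python3 -m creep '[{"hand":0,"tx":0.013,"ty":0,"tz":-0.010,"spin":0},{"hand":0,"tx":0.014,"ty":0,"tz":-0.008,"spin":0},{"hand":0,"tx":0.015,"ty":0,"tz":-0.006,"spin":0},{"hand":0,"tx":0,"ty":0,"tz":0,"spin":0}]'
python3 - <<'E'
from h import *
from plant import cams
import cv2
a=[cams.capture(n) for n in("scene","wrist")];pickle.dump(a,open("c3.pkl","wb"))
cv2.imwrite("pics/n3.png",np.hstack([cv2.resize(a[0]["color"][150:300,130:300],(380,335)),cv2.resize(a[1]["color"],(420,335))])[:,:,::-1])
E
```

```text
time: 8.43
tool_pos: [553.9, 161.9, 203.5]
tcp_rot: [3.138, -0.0, 1.784]
contact_force: [-0.1, 0.6, -0.5]
grip_width: 22.1
finger_force: 30.0
time: 8.93
tool_pos: [544.5, 202.9, 226.6]
tcp_rot: [3.141, -0.0, 1.784]
contact_force: [0.4, -0.7, -1.6]
grip_width: 21.9
finger_force: 30.0
```

View pics/n3.png

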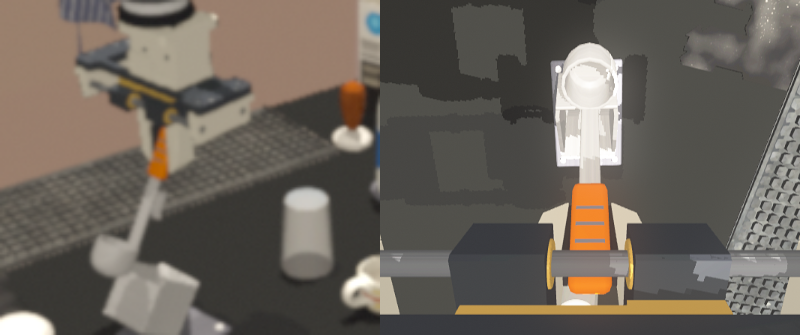

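The ladle is out of the sleeve. The bowl is at wrist (590,75) and scene (112,255), and the ladle still leans. I'll measure the lean.

```bash
python3 - <<'E'
from h import *
from plant import get_obs
S,W=pickle.load(open("c3.pkl","rb"))
w=lambda u,v:ray(W,(u-380)*4/3,v*420/335,1)
s=lambda u,v:ray(S,130+u*170/380,150+v*150/335,1)
o=get_obs();print(o["tool_pos"],o["contact_force"],o["moment"])
for n,a,b in (("bowltop",(589,80),(116,248)),("gripbot",(590,184),(154.5,176))):
    X,e=tri(w(*a),s(*b));print(n,X.round(1),e)
    r=X-o["tool_pos"];print("rel toolx",(r@[np.cos(1.782),np.sin(1.782),0]).round(1),"z",(r[2]-5).round(1))
for n,a,b in (("lip T/plate corners",(57,0),(0,0)),):pass
E
```

```text
[544.51514512 201.5972934  225.79474616] [-0.09656308  0.12279318 -1.6055757 ] [-0.11585907 -0.13454396  0.01648907]
bowltop [527.3 277.1 146.3] [np.float64(0.6), np.float64(0.6)]
rel toolx 77.4 z -84.5
gripbot [540.4 220.  205.4] [np.float64(0.7), np.float64(0.7)]
rel toolx 18.8 z -25.4
```

```bash

python3 -m creep '[{"hand":0,"tx":0,"ty":0,"tz":-0.03,"spin":0},{"hand":0,"tx":-0.045,"ty":0,"tz":0,"spin":0},{"hand":0,"tx":-0.045,"ty":0,"tz":0,"spin":0},{"hand":0,"tx":-0.045,"ty":0,"tz":0,"spin":0},{"hand":0,"tx":0,"ty":0,"tz":0.04,"spin":0}]'
python3 -m creep '[{"hand":0,"tx":0,"ty":0,"tz":0.04,"spin":0},{"hand":0,"tx":0,"ty":0,"tz":0.028,"spin":0},{"hand":0,"tx":0,"ty":0,"tz":0,"spin":0},{"hand":0,"tx":0.01,"ty":0,"tz":0,"spin":0},{"hand":0,"tx":0,"ty":0,"tz":0,"spin":0}]'
python3 -m creep '[{"hand":0,"tx":0.008,"ty":0,"tz":0,"spin":0},{"hand":0,"tx":0,"ty":0,"tz":0,"spin":0}]'
```

```text
time: 9.65
tool_pos: [575.4, 65.6, 217.9]
tcp_rot: [3.135, 0.003, 1.777]
contact_force: [0.2, 0.7, -2.4]
grip_width: 21.9
finger_force: 30.0
time: 10.28
tool_pos: [571.5, 80.1, 149.6]
tcp_rot: [3.139, 0.0, 1.783]
contact_force: [-0.2, 0.2, -1.1]
grip_width: 22.0
finger_force: 30.0
time: 10.52
tool_pos: [569.2, 87.7, 148.5]
tcp_rot: [3.141, 0.0, 1.783]
contact_force: [0.3, -0.2, -1.4]
grip_width: 21.9
finger_force: 30.0
```

```bash

python3 -m creep '[{"hand":0,"tx":0.010,"ty":0,"tz":0,"spin":0},{"hand":0,"tx":0,"ty":0,"tz":0,"spin":0}]'
python3 -m creep '[{"hand":0,"tx":0.010,"ty":0,"tz":-0.007,"spin":0},{"hand":0,"tx":0,"ty":0,"tz":0,"spin":0}]'
python3 -m creep '[{"hand":0,"tx":0.010,"ty":0,"tz":-0.007,"spin":0},{"hand":0,"tx":0,"ty":0,"tz":0,"spin":0}]'
```

```text
time: 10.78
tool_pos: [566.9, 97.6, 148.0]
tcp_rot: [-3.141, -0.0, 1.783]
contact_force: [0.1, 0.1, -1.3]
grip_width: 21.6
finger_force: 30.0
time: 11.02
tool_pos: [565.0, 106.9, 155.5]
tcp_rot: [3.141, 0.001, 1.783]
contact_force: [-0.3, -1.3, -1.6]
grip_width: 21.6
finger_force: 30.0
time: 11.28
tool_pos: [563.1, 116.3, 162.6]
tcp_rot: [3.141, 0.001, 1.783]
contact_force: [1.0, -1.8, -0.5]
grip_width: 21.7
finger_force: 30.0
```

```bash

python3 -m creep '[{"hand":0,"tx":0.012,"ty":0,"tz":-0.009,"spin":0},{"hand":0,"tx":0,"ty":0,"tz":0,"spin":0}]'
python3 -m creep '[{"hand":0,"tx":0.013,"ty":0,"tz":-0.008,"spin":0},{"hand":0,"tx":0,"ty":0,"tz":0,"spin":0}]'
python3 -m creep '[{"hand":0,"tx":0.013,"ty":0,"tz":-0.006,"spin":0},{"hand":0,"tx":0,"ty":0,"tz":0,"spin":0}]'
python3 - <<'E'
from h import *
from plant import cams
import cv2
a=[cams.capture(n) for n in("scene","wrist")];pickle.dump(a,open("c4.pkl","wb"))
cv2.imwrite("pics/n4.png",np.hstack([cv2.resize(a[0]["color"][150:300,130:300],(380,335)),cv2.resize(a[1]["color"],(420,335))])[:,:,::-1])
E
```

```text
time: 11.52
tool_pos: [560.5, 128.4, 171.3]
tcp_rot: [3.141, 0.0, 1.783]
contact_force: [-0.1, -1.2, -0.5]
grip_width: 21.7
finger_force: 30.0
time: 11.78
tool_pos: [557.7, 141.2, 179.1]
tcp_rot: [3.141, -0.0, 1.783]
contact_force: [0.2, -1.1, 0.4]
grip_width: 22.0
finger_force: 30.0
time: 12.02
tool_pos: [555.0, 153.9, 185.0]
tcp_rot: [3.141, -0.0, 1.783]
contact_force: [0.7, -1.7, -0.2]
grip_width: 22.0
finger_force: 30.0
```

View pics/n4.png

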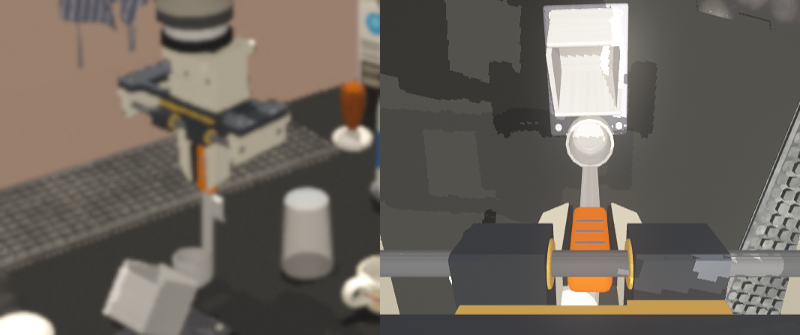

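It worked. The ladle is now nearly upright, with the bowl rim at wrist (590,140) and scene (191,252), and the shaft vertical in the scene view at column 208.

```bash
python3 - <<'E'
from h import *
from plant import get_obs
S,W=pickle.load(open("c4.pkl","rb"))
w=lambda u,v:ray(W,(u-380)*4/3,v*420/335,1)
s=lambda u,v:ray(S,130+u*170/380,150+v*150/335,1)
o=get_obs();print(o["joint_positions"].round(2))
for n,a,b in (("bowltop",(589.5,139),(191,252)),("gripbot",(590.5,208),(206,190))):
    X,e=tri(w(*a),s(*b));r=X-o["tool_pos"]
    print(n,X.round(1),e,"rel tx",(r@[np.cos(1.782),np.sin(1.782),0]).round(1),"ty",(r@[np.sin(1.782),-np.cos(1.782),0]).round(1),"z",(r[2]-5).round(1))
E
```

```text
[ 0.14  0.48  1.46  0.    1.19 -0.08]
bowltop [547.5 182.   93.4] [np.float64(2.1), np.float64(2.1)] rel tx 29.3 ty -1.4 z -96.4
gripbot [555.1 152.9 158.7] [np.float64(1.3), np.float64(1.3)] rel tx -0.8 ty -0.1 z -31.1
```

```bash

python3 -m creep '[{"hand":0,"tx":-0.01,"ty":0,"tz":-0.01,"spin":0},{"hand":0,"tx":0,"ty":0,"tz":-0.04,"spin":0},{"hand":0,"tx":0,"ty":0,"tz":-0.05,"spin":0},{"hand":0,"tx":0,"ty":0,"tz":-0.04,"spin":4},{"hand":0,"tx":0,"ty":0,"tz":-0.02,"spin":4.3}]'
python3 -m creep '[{"hand":0,"tx":-0.02,"ty":-0.002,"tz":0,"spin":0},{"hand":0,"tx":-0.04,"ty":-0.005,"tz":0,"spin":0},{"hand":0,"tx":-0.04,"ty":-0.005,"tz":0,"spin":0},{"hand":0,"tx":-0.04,"ty":-0.005,"tz":0,"spin":0},{"hand":0,"tx":-0.04,"ty":-0.005,"tz":0,"spin":0}]'
python3 -m creep '[{"hand":0,"tx":-0.04,"ty":-0.005,"tz":0,"spin":0},{"hand":0,"tx":-0.04,"ty":-0.005,"tz":0,"spin":0},{"hand":0,"tx":-0.04,"ty":-0.005,"tz":0,"spin":0},{"hand":0,"tx":-0.03,"ty":-0.005,"tz":0,"spin":0},{"hand":0,"tx":0,"ty":0,"tz":0,"spin":0}]'
```

```text
time: 12.75
tool_pos: [557.6, 143.4, 348.3]
tcp_rot: [3.137, -0.001, 1.635]
contact_force: [-0.4, 0.4, -0.5]
grip_width: 21.9
finger_force: 30.0
time: 13.38
tool_pos: [546.1, -39.8, 343.9]
tcp_rot: [-3.14, -0.001, 1.638]
contact_force: [0.6, 0.4, -0.8]
grip_width: 22.3
finger_force: 30.0
time: 14.0
tool_pos: [535.7, -191.2, 343.5]
tcp_rot: [-3.139, -0.001, 1.634]
contact_force: [0.0, 0.1, -0.6]
grip_width: 21.6
finger_force: 30.0
```

```bash

python3 -m creep '[{"hand":0,"tx":-0.03,"ty":-0.003,"tz":0,"spin":0},{"hand":0,"tx":-0.027,"ty":-0.002,"tz":0,"spin":0},{"hand":0,"tx":0,"ty":0,"tz":0,"spin":0},{"hand":0,"tx":0,"ty":0,"tz":0.03,"spin":0},{"hand":0,"tx":0,"ty":0,"tz":0,"spin":0}]'
python3 - <<'E'
from h import *
from plant import cams,get_obs
import cv2
a=[cams.capture(n) for n in("scene","wrist","top")];pickle.dump(a,open("c5.pkl","wb"))
print(get_obs()["tool_pos"])
cv2.imwrite("pics/n5.png",np.hstack([cv2.resize(a[0]["color"][100:300,230:400],(380,447)),cv2.resize(a[1]["color"],(420,447))])[:,:,::-1])
E
```

```text
time: 14.62
tool_pos: [534.8, -243.9, 312.7]
tcp_rot: [-3.137, -0.004, 1.639]
contact_force: [0.1, 0.0, -1.2]
grip_width: 21.0
finger_force: 30.0
[ 536.22320376 -245.03105678  316.17131755]
```

View pics/n5.png

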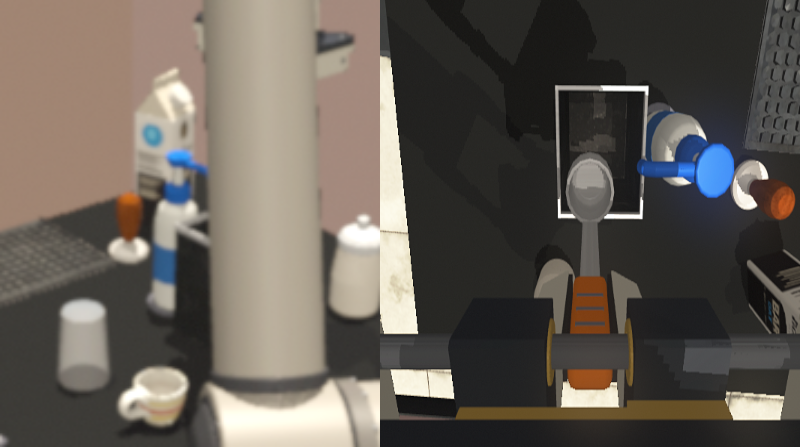

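The wrist view shows the rim corners at (557,87), (648,86), (643,217) and (557,217). The bowl is at (590,185), over the bin opening, and the spout tip is at (640,168).

```bash
python3 - <<'E'
from h import *
S,W,T=pickle.load(open("c5.pkl","rb"))
f=lambda u,v,z:onz(W,(u-380)*4/3,v*420/447,z,1)
c=np.array([f(u,v,155) for u,v in((557,87),(648,86),(643,217),(557,217))]);print(c.round(1).tolist(),c.mean(0).round(1))
tcp=np.array([536.2,-245,316.2]);ex=np.array([np.cos(1.638),np.sin(1.638),0]);ey=np.array([ex[1],-ex[0],0])
print("wall rel TCP tx",((c[2]+c[3])/2-tcp)@ex,"ty",((c[2]+c[3])/2-tcp)@ey, "far",((c[0]+c[1])/2-tcp)@ex)
for z in(205,210,215):print(z,((f(590,155,z)-tcp)@ex).round(1),"bowl far rim;near",((f(590,205,z)-tcp)@ex).round(1))
E
```

```text
[[495.3, -157.2, 155.0], [589.4, -150.2, 155.0], [596.9, -249.9, 155.0], [498.4, -256.6, 155.0]] [ 545.  -203.5  155. ]
wall rel TCP tx -9.023597699357872 ty 10.869419650176361 far 90.65903838642541
205 47.8 bowl far rim;near 14.5
210 48.5 bowl far rim;near 15.9
215 49.2 bowl far rim;near 17.2
```

```bash

python3 -m creep '[{"hand":0,"tx":-0.003,"ty":0,"tz":0.02,"spin":0},{"hand":0,"tx":0,"ty":0,"tz":0.03,"spin":0},{"hand":0,"tx":0,"ty":0,"tz":0.025,"spin":0},{"hand":0,"tx":0,"ty":0,"tz":0.013,"spin":0},{"hand":0,"tx":0,"ty":0,"tz":0,"spin":0}]'
python3 - <<'E'
from h import *
from plant import cams,get_obs
import cv2
a=[cams.capture(n) for n in("scene","wrist","top")];pickle.dump(a,open("c6.pkl","wb"))
print(get_obs()["tool_pos"],get_obs()["contact_force"])
cv2.imwrite("pics/n6.png",np.hstack([cv2.resize(a[2]["color"][160:260,300:400],(400,400)),cv2.resize(a[1]["color"][80:300,150:450],(400,293)).copy() if 0 else cv2.resize(a[1]["color"][60:280,190:410],(400,400))])[:,:,::-1])
E
```

```text
time: 15.4
tool_pos: [536.2, -248.4, 227.2]
tcp_rot: [-3.141, -0.0, 1.638]
contact_force: [0.2, 0.4, -1.5]
grip_width: 21.6
finger_force: 30.0
[ 536.71224941 -248.7878118   228.4401248 ] [-1.21563664 -0.47512368 -0.49926015]
```

View pics/n6.png

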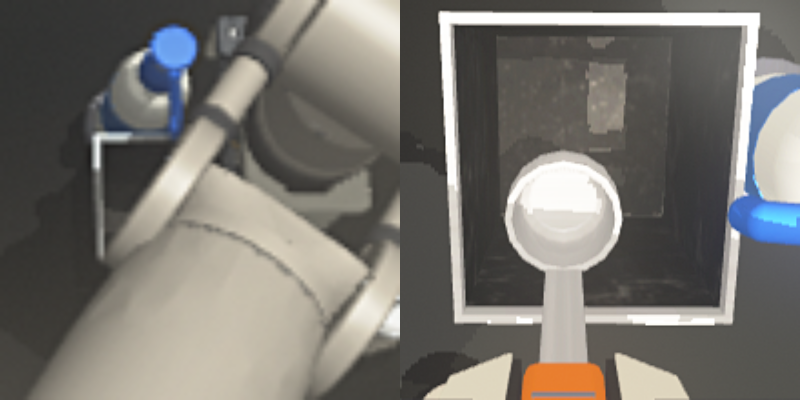

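The bowl is inside the opening, with the near rim's outer edge at row 322 and level in the picture. I'll recheck the wall offset.

```bash
python3 - <<'E'
from h import *
S,W,T=pickle.load(open("c6.pkl","rb"))
f=lambda u,v,z:onz(W,190+(u-400)*.55,60+v*.55,z,1)
tcp=np.array([536.7,-248.6,228.]);ex=np.array([np.cos(1.638),np.sin(1.638),0])
for v in(307,323,12,24):print(v,((f(580,v,155)-tcp)@ex).round(1))
print("bowl far",((f(563,152,128)-tcp)@ex).round(1),"near",((f(563,270,128)-tcp)@ex).round(1))
E
```

```text
307 -0.1
323 -6.1
12 95.3
24 91.9
bowl far 49.5 near 4.7
```

```bash

python3 -m creep '[{"hand":0,"tx":0,"ty":0,"tz":0.006,"spin":0},{"hand":0,"tx":0,"ty":0,"tz":0.006,"spin":0},{"hand":0,"tx":0,"ty":0,"tz":0.005,"spin":0},{"hand":0,"tx":0,"ty":0,"tz":0,"spin":0}]'
python3 -m creep '[{"hand":0,"tx":0,"ty":0,"tz":0.005,"spin":0},{"hand":0,"tx":0,"ty":0,"tz":0,"spin":0}]'
python3 -m creep '[{"hand":0,"tx":0,"ty":0,"tz":0.004,"spin":0},{"hand":0,"tx":0,"ty":0,"tz":0,"spin":0}]'
```

```text
time: 16.05
tool_pos: [535.9, -248.4, 209.4]
tcp_rot: [-3.141, -0.001, 1.637]
contact_force: [0.5, 0.5, -1.0]
grip_width: 21.8
finger_force: 30.0
time: 16.3
tool_pos: [535.9, -248.4, 204.6]
tcp_rot: [-3.141, -0.0, 1.637]
contact_force: [0.4, 0.3, -0.9]
grip_width: 21.7
finger_force: 30.0
time: 16.55
tool_pos: [536.0, -248.4, 200.7]
tcp_rot: [-3.141, -0.0, 1.637]
contact_force: [-1.0, -0.6, -0.7]
grip_width: 21.7
finger_force: 30.0
```

```bash

python3 -m creep '[{"hand":0,"tx":0,"ty":0,"tz":0.002,"spin":0},{"hand":0,"tx":0,"ty":0,"tz":0,"spin":0}]'
python3 -m creep '[{"hand":0,"tx":0,"ty":0,"tz":0.002,"spin":0},{"hand":0,"tx":0,"ty":0,"tz":0,"spin":0}]'
python3 -m creep '[{"hand":0,"tx":0,"ty":0,"tz":0.002,"spin":0},{"hand":0,"tx":0,"ty":0,"tz":0,"spin":0}]'
```

```text
time: 16.8
tool_pos: [536.0, -248.5, 198.9]
tcp_rot: [-3.141, -0.0, 1.637]
contact_force: [-0.7, -1.0, -1.7]
grip_width: 21.7
finger_force: 30.0
time: 17.05
tool_pos: [536.2, -248.5, 197.1]
tcp_rot: [3.141, 0.0, 1.637]
contact_force: [-0.2, 0.1, -1.8]
grip_width: 21.7
finger_force: 30.0
time: 17.3
tool_pos: [536.3, -248.6, 196.8]
tcp_rot: [3.14, 0.001, 1.637]
contact_force: [-2.4, 2.3, 9.6]
grip_width: 21.5
finger_force: 30.0
```

```bash

python3 -m creep '[{"hand":0,"tx":0,"ty":0,"tz":-0.001,"spin":0},{"hand":0.35,"tx":0,"ty":0,"tz":0,"spin":0},{"hand":0.6,"tx":0,"ty":0,"tz":0,"spin":0},{"hand":0.6,"tx":0,"ty":0,"tz":0,"spin":0},{"hand":0.6,"tx":0,"ty":0,"tz":0,"spin":0}]'
python3 -m creep '[{"hand":0.6,"tx":0,"ty":0,"tz":-0.02,"spin":0},{"hand":0.6,"tx":0,"ty":0,"tz":-0.05,"spin":0},{"hand":0.6,"tx":0,"ty":0,"tz":-0.05,"spin":0},{"hand":0.6,"tx":0,"ty":0,"tz":0,"spin":0},{"hand":0.6,"tx":0,"ty":0,"tz":0,"spin":0}]'
python3 - <<'E'
from h import *
from plant import cams
import cv2
a=cams.capture("wrist")
cv2.imwrite("pics/n7.png",a["color"][:,:,::-1])
E
```

```text
time: 17.92
tool_pos: [536.1, -248.5, 195.8]
tcp_rot: [-3.141, -0.0, 1.637]
contact_force: [0.2, 0.0, -0.1]
grip_width: 53.9
finger_force: 0.0
time: 18.55
tool_pos: [535.8, -248.3, 315.3]
tcp_rot: [-3.141, -0.0, 1.637]
contact_force: [-0.1, 0.1, 0.2]
grip_width: 54.9
finger_force: 0.0
```

View pics/n7.png

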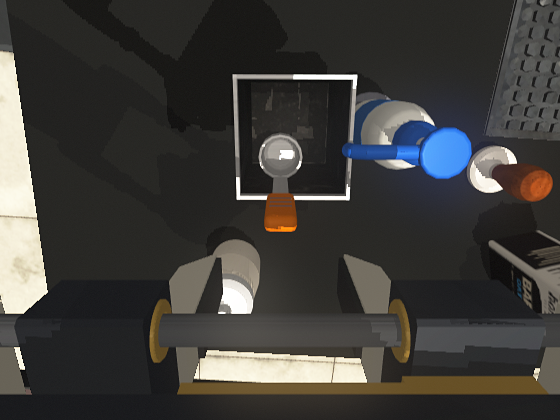

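The ladle hangs on the near rim: bowl inside at (281,156), grip above the rim at (281,212), and the bin has not moved. The robot is clear, so I'm handing in.

```bash
python3 -m creep '[{"hand":0.6,"tx":0,"ty":0,"tz":0,"spin":0},{"hand":0.6,"tx":0,"ty":0,"tz":0,"spin":0},{"hand":0.6,"tx":0,"ty":0,"tz":0,"spin":0}]'; python3 -c "from plant import close_job;print(close_job())"
```

```text
time: 18.98
tool_pos: [536.0, -248.5, 315.6]
tcp_rot: [-3.141, -0.0, 1.637]
contact_force: [1.0, 0.9, 0.4]
grip_width: 55.2
finger_force: 0.0
the job is handed in; nothing more can be done
None
```

I pressed the nozzle to its stop and let it spring back, then hung the ladle by its hook over the bin's -y rim with the bowl inside and released it; the job is handed in at about 19 s, but no verdict was returned.

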